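Feed the bottom blank from the stack magazine to its storage bay

ROBOT

A 6-joint arm with a two-finger parallel gripper is mounted at the origin on a cart in front of the work surface, level with it; the furniture and walls round the work are solid. World frame = base frame: x ahead of the robot, y to its left, z up, the work surface at z = 0. Lengths are in mm, angles in rad, forces in N, time in s.
With the tool pointing down it reaches from about 350 to 775 mm from the base axis. Payload 7.3 kg.
Tool frame: the origin (TCP) lies at the very end of the fingers, on their centre line; the grasp point (between the pads) lies 19 mm behind it; z points along the fingers, y is the line along which they close (so a half turn about z gives the same grasp; the last joint's range is limited). The gripper opens to 92 mm and grips with 3 to 60 N. Pads are 19 mm wide; open, the fingers measure 130 mm over their backs; the gripper's body (75 mm by 190 mm) begins 47 mm behind the grasp point.
Start: joints at [1.082, 0.342, 1.524, -0, 1.275, -0.146], TCP at [176.452, 494.479, 226.741] pointing down, gripper open.
Joint ranges: [-2.53, 2.53], [-0.77, 2.02], [0.04, 2.7], [-1, 4.14], [0.28, 2.66], [-3.11, 3.11]. Speed limits (rad/s): [2.57, 2.57, 3.14, 3.14, 3.14, 3.14].

INTERFACE

Orientations are given as [roll, pitch, yaw] about the fixed x, y, z axes, in that order (R = Rz(yaw) Ry(pitch) Rx(roll)).
In Python, from plant import bot gives the robot as it stands.
- The arm moves only by the tool jog_arm, never from a script. Its argument "targets" is a list of rows, each an object with "xyz": the shift along the tool's x, y, z as a fraction of full scale, a list of three; "spin": the turn about the tool's z as a fraction of full scale. In form: [{"xyz": [x, y, z], "spin": spin}, ...]. A call has exactly 10 rows; each row shifts and turns the commanded pose from where the row before left it, along the tool's axes as they then stand; what a row does not reach is not made up. Full scale, the value 1, is 80 mm for a shift and 0.1 rad for a turn. A row lasts 1/8 s, in which the tool goes at most 62.5 mm and 10.7 degrees, less where a joint would pass 70% of its speed; a pose out of reach is approached as far as the arm can. A call with a number of a shift or a turn outside -1 to 1 is refused whole. A call with a gripper value outside its range is refused whole. "gripper" is the opening in per cent of the stroke, from 0 (shut) to 100 (fully open), set as the call begins (left out, the last holds). The fingers move at their own pace and stop on an object; the grip force is fixed at half the most. Time passes only in rows, so rows that do not move let the fingers close, or fill a call up. It gives the time, the measured TCP pose, the force, the opening and the grip force at its end, in the units of the state.
- bot.get_obs(): the state, without advancing time (a new reading comes with each control period).
- bot.capture(name): name is "side" or "top" or "wrist"; returns the picture (480x640x3 uint8, blue, green, red); there is no depth.
- bot.get_calibration(name): a dict with "vfov" (degrees; the focal length in pixels is half the picture's height over the tangent of half this angle, whatever the lens; pixels are square), "cx", "cy" (the principal point, pixels), "eye" and "rotation" of the camera in the world. Camera axes: x right, y down, z forward; pixel columns grow to the right and rows downward; lengths in mm; the calibration is good to about 2 mm. A picture is of the moment at which its call begins: read the wrist's pose just before it. get_calibration takes no time and is no camera call; for the wrist camera it gives the pose at the moment of the call.
- bot.close_job(): hands the job in; it is judged then, once.
The state is a dict: "time": time; "joint_positions": joint angles; "dq": joint speeds; "tau": joint torques, N m; "tool_pos": TCP position; "tcp_rot": TCP orientation; "contact_force": force on the tool from outside, world axes, zero at the start; "moment": the same for the moment, N m; "grip_width": finger opening in mm; "finger_force": force on a finger pad.
Only numpy, scipy, OpenCV 4.12 (cv2) and the standard library are available. Lean on these libraries where they do the work, as an engineer would, in place of code of your own. Each camera call takes 0.05 s, during which the arm holds its last target. There are 200 camera calls.

TASK

First take the solder spool that was left in the blank's storage bay and stand it on the bench, well clear of the bay. Then draw the bottom metal blank out of the stack magazine, so that the rest of the stack drops down behind it, and slide it flat along the bench, without lifting it, fully home against the back stop of the storage bay that is wide enough for it. Leave the other blanks in the magazine, and the small blank, bottle and multimeter where they are.

Things in the scene. Friction and masses are not known exactly. Their poses are not given: they have to be found in the camera images.
- magazine: Fixed dark steel magazine, 130 (x) x 88 (y) x 44 mm high, 3 mm high screw lugs out to y = +-52. No floor: blanks lie on the bench. Origin: centre of its 124 x 80 mm cavity, on the bench. +x is its closed back. In front two posts (26 mm wide, 36 mm apart, front faces at x = -65) end 12 mm above the bench: only the bottom blank passes under them, towards -x; they hold back the others.
- bay: The blank's fixed storage bay: U of grey fences 12 mm high, bench as floor, open at -x, 80 mm wide inside. Origin on the bench where the blank's origin lies when fully home (the x axes then agree). Back stop face at x = +60 mm, mouth at x = -26, flared lips to x = -38, y = +-51. Behind the stop a label plate 46 mm wide, 40 mm high, picturing a windowed blank.
- small_bay: Fixed bay of the same make, only 58 mm wide inside: the blank does not go in. Origin between its fences on the bench, back stop at x = +50 mm, mouth at x = -26, flared lips to x = -38, y = +-40; fences 12 mm, label plate 40 mm high. Magazine, bay and small bay stand side by side along y in any order, gaps 2 to 35 mm, open sides (-x) to the robot.
- blank: Bottom blank: loose aluminium plate 120 (x) x 76 (y) x 8 mm, 0.15 kg; origin at the centre of its underside, z up. A window x = -50 to -22, y = +-25 mm leaves a front bar at x = -60 to -50. At the start this end stands 39 to 44 mm out under the magazine's posts, so a finger can hook down through the window or the bar be held. Drawing it out takes 4 to 10 N; on its own it slides easily.
- window (a point): Centre of the blank's window, at the height of its upper face (x = -36 mm, y = 0, z = 8 mm in the blank's frame).
- stacked_1: Blank like the one at the bottom, second from below in the magazine: 120 x 76 x 8 mm, origin at the centre of its underside; about 8 mm up at the start, on the bench once the bottom one is out.
- stacked_2: The same, third from below, about 16 mm up at the start.
- stacked_3: The same, the top one, about 24 mm up at the start.
- small_blank: Loose plain aluminium plate 100 (x) x 54 (y) x 8 mm without window, lying in the small bay; origin at the centre of its underside. To be left alone.
- spool: Solder wire spool standing upright on its flange, 53 mm diameter, 32 mm high, about 0.25 kg; origin at the centre of its underside, z up. It stands between the fences of the bay, with room for a finger before and behind it along the bay's x axis, but little beside it.
- bottle: White bottle with red cap, 54 mm diameter, 86 mm high, standing to the right of the work; origin at the centre of its underside. To be left alone.
- meter: Yellow and dark hand multimeter lying on the bench to the right, 148 (x) x 99 (y) x 42 mm, origin at the centre of its underside. To be left alone. The bench between the three fixed units and these things (about x = 0.40 to 0.46, y = -0.14 to -0.24) is free; behind it, from x = 0.48, is the flat foot of a hot air stand. The yellow microscope stands at the left, y above 0.30, 0.36 m tall.

How it is judged:
By the outcome, as a careful person would: the job done as asked, in the order asked, and still so for the second after the job is handed in, with the robot touching nothing.
It also fails if it takes over 59 s, if anything falls off the work surface, if the arm or the gripper's body presses on something with over 40 N, if the wrist force passes 120 N, or if a joint passes its speed limit or range.

## Working session

There is one attempt and no reset: what is moved stays moved. The work goes in short steps, Python scripts to look and compute and a tool call to move; the robot and the scene stay as the last step left them, time stands still between calls to the robot, and variables do not carry over. Pictures are saved under pics/ and viewed, at most 10 in all, crops included, and the job is handed in when it is done.

Besides the shell and the picture viewer there is one more tool, called after "Emit:" as name([rows], argument=value, ...), one row to a line, values as JSON. jog_arm: Moves the arm, as the interface text tells. Shift numbers are shares of 80 mm and turn numbers shares of 0.1 rad, none past 1 either way. Its arguments: {"type":"object","properties":{"targets":{"type":"array","items":{"type":"object","properties":{"xyz":{"type":"array","items":{"type":"number"}},"spin":{"type":"number"}}}},"gripper":{"type":"number"}},"required":["targets"]}

```bash
mkdir -p pics; ls; cat > h.py <<'E'
import numpy as np,cv2
from plant import bot
def cal(n):
    c=bot.get_calibration(n); f=240/np.tan(np.radians(c["vfov"])/2)
    return f,c["cx"],c["cy"],np.array(c["eye"]),np.array(c["rotation"])
def ray(c,u,v,z):
    f,cx,cy,e,R=c; d=R@np.array([(u-cx)/f,(v-cy)/f,1]); return e+d*(z-e[2])/d[2]
def proj(c,p):
    f,cx,cy,e,R=c; q=R.T@(np.array(p)-e); return cx+f*q[0]/q[2],cy+f*q[1]/q[2]
E
python3 - <<'E'
from h import *
for n in("top","side"):
    cv2.imwrite(f"pics/{n}0.png",bot.capture(n)); c=bot.get_calibration(n);print(n,c)
o=bot.get_obs();print({k:o[k] for k in("time","tool_pos","tcp_rot","grip_width")})
E
```

```text
pics
top {'vfov': 43.22160160088025, 'cx': 318.56078020008545, 'cy': 244.67444500486465, 'eye': array([ 389.82900661,  -94.5872394 , 1184.89133579]), 'rotation': array([-3.04138335, -0.0075515 , -1.5575371 ])}
side {'vfov': 50.571890260178264, 'cx': 318.5124924803545, 'cy': 245.46968538042128, 'eye': array([470.29584254, 812.18684926, 484.93972965]), 'rotation': array([-2.02317174, -0.00909195, -3.09892043])}
{'time': 0.1, 'tool_pos': array([176.27274145, 494.13538115, 226.13357944]), 'tcp_rot': array([-3.14026181e+00, -1.83436743e-04,  2.79877650e+00]), 'grip_width': 92.0909350738177}
```

View pics/top0.png

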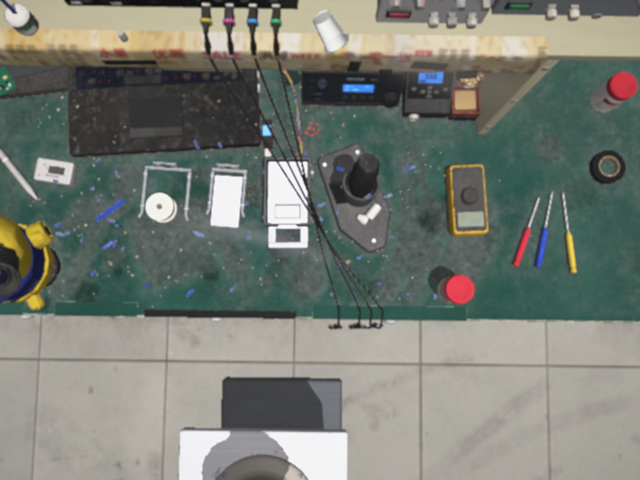

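View pics/side0.png

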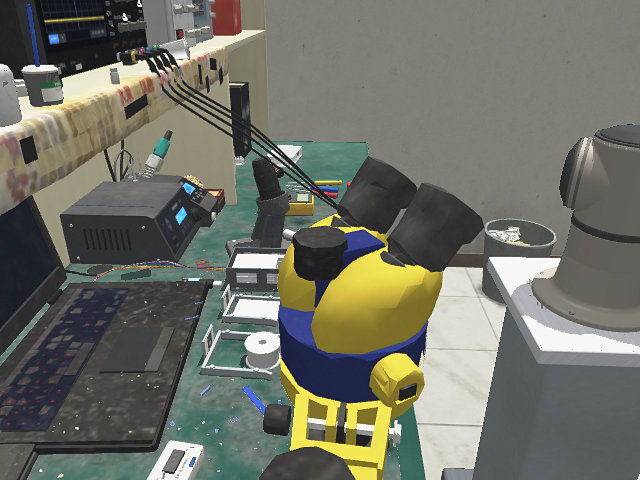

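The top view shows, left to right, the bay with the spool (160,207), the small bay (228,195) and the magazine (287,200) with the blank's front end at (288,236). Some cables hang over the magazine. The bottle is at (458,290). Next I'll fix the rotation handling, zoom in, and work out how high the cables are.

```bash
sed -i 's/^import numpy.*/import numpy as np,cv2\nfrom scipy.spatial.transform import Rotation as Ro/; s/np.array(c\["rotation"\])/Ro.from_euler("xyz",c["rotation"]).as_matrix()/' h.py
python3 - <<'E'
from h import *
t=cv2.imread("pics/top0.png"); s=cv2.imread("pics/side0.png")
a=cv2.resize(t[150:260,130:330],None,fx=4,fy=4,interpolation=cv2.INTER_CUBIC)
cv2.imwrite("pics/topc.png",a)
T=cal("top");S=cal("side")
print("spool",ray(T,160,207,32),"mag top",ray(T,287,200,44),"blankfront",ray(T,288,248,8))
for uv in((380,325),(335,325),(330,230),(290,150)):
  for z in(0,50,100,150,200,300,400):
    p=ray(T,*uv,z); print(uv,z,p[:2].round(),np.round(proj(S,p)))
E
```

```text
spool [574.31090045 203.75360324  32.        ] mag top [589.38073592 -40.39276084  44.        ] blankfront [500.91696091 -42.38322769   8.        ]
(380, 325) 0 [ 354. -223.] [388. 240.]
(380, 325) 50 [ 356. -218.] [389. 220.]
(380, 325) 100 [ 357. -212.] [390. 200.]
(380, 325) 150 [ 359. -207.] [391. 178.]
(380, 325) 200 [ 360. -202.] [393. 155.]
(380, 325) 300 [ 363. -191.] [395. 106.]
(380, 325) 400 [ 366. -180.] [398.  51.]
(335, 325) 0 [ 353. -136.] [392. 258.]
(335, 325) 50 [ 354. -134.] [393. 236.]
(335, 325) 100 [ 356. -132.] [394. 214.]
(335, 325) 150 [ 358. -131.] [395. 190.]
(335, 325) 200 [ 359. -129.] [397. 166.]
(335, 325) 300 [ 362. -125.] [399. 113.]
(335, 325) 400 [ 365. -122.] [402.  54.]
(330, 230) 0 [ 538. -124.] [303. 258.]
(330, 230) 50 [ 532. -123.] [306. 236.]
(330, 230) 100 [ 526. -122.] [309. 214.]
(330, 230) 150 [ 520. -120.] [312. 190.]
(330, 230) 200 [ 513. -119.] [315. 166.]
(330, 230) 300 [ 501. -117.] [323. 113.]
(330, 230) 400 [ 488. -114.] [331.  54.]
(290, 150) 0 [698. -42.] [218. 275.]
(290, 150) 50 [685. -45.] [223. 252.]
(290, 150) 100 [672. -47.] [228. 227.]
(290, 150) 150 [659. -49.] [234. 202.]
(290, 150) 200 [646. -51.] [239. 175.]
(290, 150) 300 [620. -56.] [251. 119.]
(290, 150) 400 [594. -60.] [265.  56.]
```

View pics/topc.png

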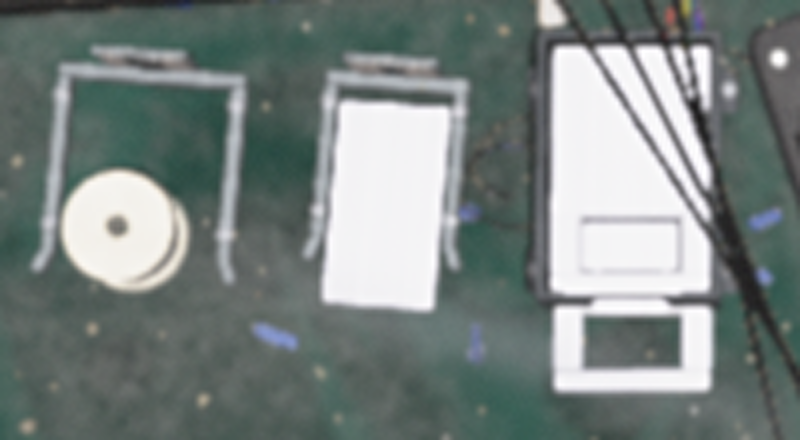

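The cables run from about (620,-56,270) down to the bench edge, through roughly (520,-120,150). I'll keep clear of them at the magazine. Next I'll work out the poses.

```bash
python3 - <<'E'
from h import *
T=cal("top"); P=lambda x,y,z:ray(T,130+(x-1.5)/4,150+(y-1.5)/4,z)[:2].round(1)
for n,x,y,z in [("bay backL out",62,68,12),("bay backR out",245,80,12),("bay L mid in",58,215,12),("bay R mid in",220,230,12),("bay L lip",38,268,12),("bay R lip",230,280,12),("bay in BL",70,82,12),("bay in BR",233,90,12),("spool top",117,226,32),("spool bot flange",130,232,3),
 ("blank fl",555,390,8),("blank fr",711,390,8),("win fl",585,368,8),("win fr",681,368,8),("mag bl",536,32,44),("mag br",717,35,44),("mag fl",532,298,44),("mag fr",722,300,44),
 ("sb bl",338,102,8),("sb br",450,107,8),("sb fl",323,302,8),("sb fr",435,310,8),("sbay lipL",306,255,12),("sbay lipR",456,268,12)]: print(n,P(x,y,z))
E
```

```text
bay backL out [657.4 241.3]
bay backR out [652.7 151.2]
bay L mid in [584.2 240.2]
bay R mid in [578.  160.9]
bay L lip [557.9 248.8]
bay R lip [553.4 155.1]
bay in BL [650.4 237.1]
bay in BR [647.6 157. ]
spool top [576. 206.]
spool bot flange [577.8 207. ]
blank fl [502.1  -4.1]
blank fr [503.2 -80.1]
win fl [513.1 -18.5]
win fr [513.7 -65.3]
mag bl [671.1   6. ]
mag br [670.9 -80.9]
mag fl [542.4   5. ]
mag fr [542.7 -85.2]
sb bl [643.3 105.9]
sb br [641.6  50.7]
sb fl [543.7 110.2]
sb fr [540.6  55.4]
sbay lipL [566.2 118.5]
sbay lipR [560.9  45.2]
```

```bash
cat >> h.py <<'E'
def st():
    o=bot.get_obs(); print("t",round(o["time"],2),"p",np.round(o["tool_pos"],1),"rpy",np.round(o["tcp_rot"],4),"F",np.round(o["contact_force"],1),"w",round(float(o["grip_width"]),1),"g",np.round(o["finger_force"],1)); return np.array(o["tool_pos"]),o["tcp_rot"][2]
def plan(wps,start=None):
    "wps: (x,y,z,yaw,nrows); prints rounded rows in tool axes"
    p,yw=st() if start is None else start
    p=p.copy(); out=[]
    for x,y,z,yaw,n in wps:
        for k in range(n,0,-1):
            d=(np.array([x,y,z])-p)/k; s=(((yw-yaw+np.pi)%(2*np.pi))-np.pi)/k
            c,sn=np.cos(yw),np.sin(yw); A=np.array([[c,sn,0],[sn,-c,0],[0,0,-1]])
            r=np.clip(np.round(A@d/80,2),-.78,.78); q=float(np.clip(round(s/.1,2),-1,1))
            p=p+A.T@r*80; yw-=q*.1; out.append((r,q))
    for i,(r,q) in enumerate(out):
        if i%10==0: print("--")
        print('{"xyz":[%g,%g,%g],"spin":%g},'%(*(r+0.),q),end=" ")
    print("\nend",p.round(1),round(yw,4))
E
python3 - <<'E'
from h import *
plan([(230,310,260,2.45,4),(340,140,260,2.0,4),(400,150,260,1.8,2),(500,195,240,1.53,3),(525,200,230,1.53,2),(525,200,230,1.53,5)])
E
```

```text
t 0.1 p [176.3 494.1 226.1] rpy [-3.1403e+00 -2.0000e-04  2.7988e+00] F [-0.1 -0.4  0.8] w 92.1 g 0.0
--
{"xyz":[-0.35,-0.49,-0.11],"spin":0.87}, {"xyz":[-0.39,-0.45,-0.1],"spin":0.87}, {"xyz":[-0.43,-0.42,-0.11],"spin":0.87}, {"xyz":[-0.47,-0.37,-0.1],"spin":0.88}, {"xyz":[-0.6,-0.19,0],"spin":1}, {"xyz":[-0.62,-0.13,0],"spin":1}, {"xyz":[-0.63,-0.07,0],"spin":1}, {"xyz":[-0.63,0,0],"spin":1}, {"xyz":[-0.12,0.36,0],"spin":1}, {"xyz":[-0.08,0.37,0],"spin":1}, --
{"xyz":[0.06,0.45,0.08],"spin":1}, {"xyz":[0.11,0.45,0.08],"spin":1}, {"xyz":[0.16,0.43,0.09],"spin":1}, {"xyz":[0.03,0.15,0.06],"spin":0.1}, {"xyz":[0.04,0.16,0.06],"spin":0.1}, {"xyz":[0,0,0],"spin":-0}, {"xyz":[0,0,0],"spin":-0}, {"xyz":[0,0,0],"spin":-0}, {"xyz":[0,0,0],"spin":-0}, {"xyz":[0,0,0],"spin":-0}, 
end [525.1 200.1 230.1] 1.5298
```

Emit:
jog_arm([
  {"xyz": [-0.35, -0.49, -0.11], "spin": 0.87},
  {"xyz": [-0.39, -0.45, -0.1], "spin": 0.87},
  {"xyz": [-0.43, -0.42, -0.11], "spin": 0.87},
  {"xyz": [-0.47, -0.37, -0.1], "spin": 0.88},
  {"xyz": [-0.6, -0.19, 0], "spin": 1},
  {"xyz": [-0.62, -0.13, 0], "spin": 1},
  {"xyz": [-0.63, -0.07, 0], "spin": 1},
  {"xyz": [-0.63, 0, 0], "spin": 1},
  {"xyz": [-0.12, 0.36, 0], "spin": 1},
  {"xyz": [-0.08, 0.37, 0], "spin": 1},
], gripper=100)

```text
time: 1.35
tool_pos: [400.8, 149.6, 260.2]
tcp_rot: [-3.141, -0.0, 1.844]
contact_force: [0.1, -0.1, -0.2]
grip_width: 92.1
finger_force: 0.0
```

```bash
python3 - <<'E'
from h import *
plan([(490,195,250,1.53,4),(515,200,245,1.53,3),(515,200,245,1.53,3)])
E
```

```text
t 1.35 p [400.8 149.6 260.2] rpy [-3.1414e+00 -1.0000e-04  1.8442e+00] F [ 0.1 -0.1 -0.2] w 92.1 g 0.0
--
{"xyz":[0.06,0.31,0.03],"spin":0.79}, {"xyz":[0.09,0.3,0.03],"spin":0.78}, {"xyz":[0.11,0.29,0.03],"spin":0.79}, {"xyz":[0.13,0.28,0.04],"spin":0.78}, {"xyz":[0.02,0.1,0.02],"spin":0}, {"xyz":[0.03,0.11,0.02],"spin":0}, {"xyz":[0.02,0.1,0.02],"spin":0}, {"xyz":[0,0,0],"spin":0}, {"xyz":[0,0,0],"spin":0}, {"xyz":[0,0,0],"spin":0}, 
end [514.6 199.9 245. ] 1.5302
```

Emit:
jog_arm([
  {"xyz": [0.06, 0.31, 0.03], "spin": 0.79},
  {"xyz": [0.09, 0.3, 0.03], "spin": 0.78},
  {"xyz": [0.11, 0.29, 0.03], "spin": 0.79},
  {"xyz": [0.13, 0.28, 0.04], "spin": 0.78},
  {"xyz": [0.02, 0.1, 0.02], "spin": 0},
  {"xyz": [0.03, 0.11, 0.02], "spin": 0},
  {"xyz": [0.02, 0.1, 0.02], "spin": 0},
  {"xyz": [0, 0, 0], "spin": 0},
  {"xyz": [0, 0, 0], "spin": 0},
  {"xyz": [0, 0, 0], "spin": 0},
])

```text
time: 2.6
tool_pos: [513.2, 201.2, 245.4]
tcp_rot: [3.141, -0.0, 1.536]
contact_force: [0.6, -0.2, 0.8]
grip_width: 91.8
finger_force: 0.0
```

```bash
python3 - <<'E'
from h import *
st(); W=cal("wrist"); cv2.imwrite("pics/w1.png",bot.capture("wrist")); print(W)
import pickle; pickle.dump(W,open("w1.pkl","wb"))
print(proj(W,(577,206,32)))
E
```

```text
t 2.6 p [513.2 201.2 245.4] rpy [ 3.1413e+00 -1.0000e-04  1.5359e+00] F [ 0.6 -0.2  0.8] w 91.8 g 0.0
(np.float64(383.7482752763579), 318.7485859186204, 243.23636611290013, array([515.97077572, 283.07831951, 402.78913966]), array([[ 0.99936899, -0.03419885, -0.00959514],
       [-0.03550371, -0.9537579 , -0.29847168],
       [ 0.00105595,  0.29862401, -0.95437026]]))
(np.float64(383.3396414344138), np.float64(203.1578400699427))
```

View pics/w1.png

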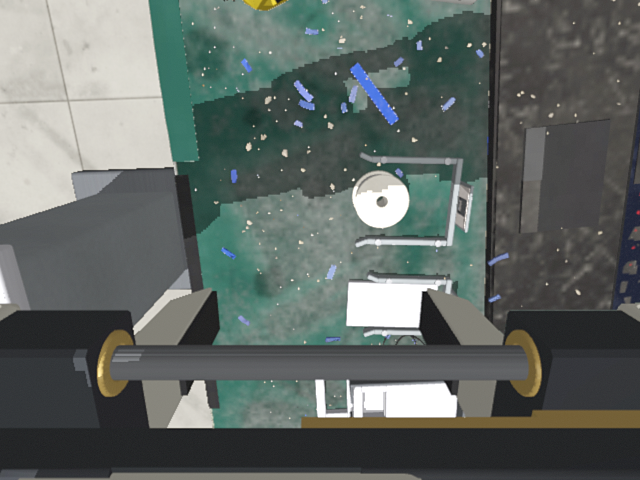

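The spool's top is at (382,200), the bay fences at rows 160 and 242, and the back stop at column ~450. I'll refine these using masks.

```bash
python3 - <<'E'
from h import *
import pickle
W=pickle.load(open("w1.pkl","rb")); im=cv2.imread("pics/w1.png"); 
m=(im[:220,340:420].min(2)>215).astype(np.uint8)
cs=max(cv2.findContours(m,0,2)[0],key=cv2.contourArea); (u,v),r=cv2.minEnclosingCircle(cs); print("spool",u+340,v,r,ray(W,u+340,v,32))
g=cv2.cvtColor(im,6)
for x in(390,410,430,440): 
  print(x,"col up",g[150:172,x],"lo",g[232:252,x])
for y in(175,225): print(y,g[y,435:475])
E
```

```text
spool 379.8199577331543 198.98265075683594 28.465059280395508 [573.50065461 210.26805015  32.        ]
390 col up [ 74  76  77  78  76  75  96 126 147 149 149 148 125  70  64  69  68  69
  67  68  68  64] lo [124 125 126 116  78  86  94 149 215 231 228 221 181 110 104 109 112 115
 119 120]
410 col up [ 81  80  81  81  80  77  82 107 141 148 147 146 137 102  78  78  79  79
  80  77  79  79] lo [102 101  90  59  62  78  91 130 195 222 222 222 209 125  87  90  90  91
  91  95]
430 col up [ 76  79  81  82  83  81  84 101 132 144 144 145 142 125  81  79  82  83
  83  81  81  82] lo [ 96  96  99  90  58  68  89  99 158 212 223 222 218 187 114 106 108 107
 106 108]
440 col up [ 77  79  78  81  82  80  80  93 121 142 145 145 141 122  72  67  69  69
  70  69  68  70] lo [111 113 115 106  70  73  86  87 136 206 238 238 232 204 136 102 102 104
 105 106]
175 [164 143 127 127  93  70  70  71  71  69  69  68  68  68  68  69  71  82
  86  84 105 132 143 145 146 138  95  67  67  71  73  72  71  74  74  76
  74  76  78  77]
225 [ 96  95  94  97 100 103 103  99  99  98 102 108 109 115 190 219 222 221
 220 167 110 104 113 139 160 169 169 164 154 244 206 215 223 170 116 113
 117 120 125 125]
```

```bash
python3 - <<'E'
from h import *
import pickle
W=pickle.load(open("w1.pkl","rb"))
for u,v,z in[(382,202,32),(390,162.3,12),(440,163.3,12),(390,239.2,12),(440,240.2,12),(454.8,175,12),(448.7,225,12)]: print((u,v),ray(W,u,v,z)[:2].round(1))
p,y=st()
plan([(577,206,120,1.525,4),(577,206,60,1.525,3),(577,206,40,1.525,3)])
E
```

```text
(382, 202) [575.7 207.2]
(390, 162.3) [586.3 243.2]
(440, 163.3) [636.4 240.4]
(390, 239.2) [587.9 162.6]
(440, 240.2) [641.2 159.6]
(454.8, 175) [652.1 228.2]
(448.7, 225) [649.3 176. ]
t 2.65 p [513.2 201.3 245.3] rpy [ 3.1414e+00 -2.0000e-04  1.5359e+00] F [-0.1  0.4 -0. ] w 91.2 g 0.0
t 2.65 p [513.2 201.3 245.3] rpy [ 3.1414e+00 -2.0000e-04  1.5359e+00] F [-0.1  0.4 -0. ] w 91.2 g 0.0
--
{"xyz":[0.02,0.2,0.39],"spin":0.03}, {"xyz":[0.02,0.2,0.39],"spin":0.03}, {"xyz":[0.02,0.2,0.39],"spin":0.02}, {"xyz":[0.03,0.19,0.4],"spin":0.03}, {"xyz":[0,0,0.25],"spin":-0}, {"xyz":[0,0,0.25],"spin":-0}, {"xyz":[0,0,0.25],"spin":-0}, {"xyz":[0,0,0.08],"spin":-0}, {"xyz":[0,0,0.08],"spin":-0}, {"xyz":[0,0,0.09],"spin":-0}, 
end [576.6 206.   39.7] 1.5249
```

Emit:
jog_arm([
  {"xyz": [0.02, 0.2, 0.39], "spin": 0.03},
  {"xyz": [0.02, 0.2, 0.39], "spin": 0.03},
  {"xyz": [0.02, 0.2, 0.39], "spin": 0.02},
  {"xyz": [0.03, 0.19, 0.4], "spin": 0.03},
  {"xyz": [0, 0, 0.25], "spin": 0},
  {"xyz": [0, 0, 0.25], "spin": 0},
  {"xyz": [0, 0, 0.25], "spin": 0},
  {"xyz": [0, 0, 0.08], "spin": 0},
  {"xyz": [0, 0, 0.08], "spin": 0},
  {"xyz": [0, 0, 0], "spin": 0},
], gripper=76)

```text
time: 3.9
tool_pos: [576.9, 206.1, 46.9]
tcp_rot: [3.141, -0.0, 1.525]
contact_force: [0.5, 0.2, -0.3]
grip_width: 70.1
finger_force: 0.0
```

```bash
python3 - <<'E'
from h import *
plan([(576,206.7,25,1.525,3),(576,206.7,7,1.525,4),(576,206.7,7,1.525,3)])
E
```

```text
t 3.9 p [576.9 206.1  46.9] rpy [ 3.1414e+00 -1.0000e-04  1.5249e+00] F [ 0.5  0.2 -0.3] w 70.1 g 0.0
--
{"xyz":[0,0,0.09],"spin":-0}, {"xyz":[0,-0.01,0.09],"spin":-0}, {"xyz":[0.01,0,0.09],"spin":-0}, {"xyz":[0,0,0.06],"spin":-0}, {"xyz":[0,0,0.06],"spin":-0}, {"xyz":[0,0,0.05],"spin":-0}, {"xyz":[0,0,0.06],"spin":-0}, {"xyz":[0,0,0],"spin":-0}, {"xyz":[0,0,0],"spin":-0}, {"xyz":[0,0,0],"spin":-0}, 
end [576.1 206.9   6.9] 1.5249
```

Emit:
jog_arm([
  {"xyz": [0, 0, 0.09], "spin": 0},
  {"xyz": [0, -0.01, 0.09], "spin": 0},
  {"xyz": [0.01, 0, 0.09], "spin": 0},
  {"xyz": [0, 0, 0.06], "spin": 0},
  {"xyz": [0, 0, 0.06], "spin": 0},
  {"xyz": [0, 0, 0.05], "spin": 0},
  {"xyz": [0, 0, 0.06], "spin": 0},
  {"xyz": [0, 0, 0], "spin": 0},
  {"xyz": [0, 0, 0], "spin": 0},
  {"xyz": [0, 0, 0], "spin": 0},
])

```text
time: 5.15
tool_pos: [576.2, 206.9, 7.0]
tcp_rot: [3.141, -0.0, 1.525]
contact_force: [0.1, 0.4, 0.0]
grip_width: 69.5
finger_force: 0.0
```

Emit:
jog_arm([
  {"xyz": [0, 0, 0], "spin": 0},
  {"xyz": [0, 0, 0], "spin": 0},
  {"xyz": [0, 0, 0], "spin": 0},
  {"xyz": [0, 0, 0], "spin": 0},
  {"xyz": [0, 0, 0], "spin": 0},
  {"xyz": [0, 0, 0], "spin": 0},
  {"xyz": [0, 0, 0], "spin": 0},
  {"xyz": [0, 0, 0], "spin": 0},
  {"xyz": [0, 0, -0.05], "spin": 0},
  {"xyz": [0, 0, -0.1], "spin": 0},
], gripper=45)

```text
time: 6.4
tool_pos: [575.8, 206.7, 18.4]
tcp_rot: [-3.141, 0.0, 1.525]
contact_force: [0.4, -0.5, -1.6]
grip_width: 51.8
finger_force: 30.0
```

```bash
python3 - <<'E'
from h import *
# to the clear place right: lift over fences, go round in front at x~430
plan([(576,206.7,75,1.525,3),(480,150,75,1.54,4),(430,20,75,1.57,4),(430,-80,75,1.57,4),(430,-80,75,1.57,5)])
E
```

```text
t 6.4 p [575.8 206.7  18.4] rpy [-3.1407e+00  3.0000e-04  1.5248e+00] F [ 0.4 -0.5 -1.6] w 51.8 g 30.0
--
{"xyz":[0,0,-0.24],"spin":-0}, {"xyz":[0,0,-0.23],"spin":-0}, {"xyz":[0,0,-0.24],"spin":-0}, {"xyz":[-0.19,-0.29,0],"spin":-0.04}, {"xyz":[-0.19,-0.29,0],"spin":-0.04}, {"xyz":[-0.19,-0.29,0],"spin":-0.04}, {"xyz":[-0.19,-0.3,0],"spin":-0.03}, {"xyz":[-0.41,-0.14,0],"spin":-0.08}, {"xyz":[-0.41,-0.15,0],"spin":-0.07}, {"xyz":[-0.41,-0.15,0],"spin":-0.08}, --
{"xyz":[-0.4,-0.15,0],"spin":-0.07}, {"xyz":[-0.31,0,0],"spin":-0}, {"xyz":[-0.31,0,0],"spin":-0}, {"xyz":[-0.32,0,0],"spin":-0}, {"xyz":[-0.31,0,0],"spin":-0}, {"xyz":[0,0,0],"spin":-0}, {"xyz":[0,0,0],"spin":-0}, {"xyz":[0,0,0],"spin":-0}, {"xyz":[0,0,0],"spin":-0}, {"xyz":[0,0,0],"spin":-0}, 
end [430.  -79.7  75.2] 1.5698
```

Emit:
jog_arm([
  {"xyz": [0, 0, -0.24], "spin": 0},
  {"xyz": [0, 0, -0.23], "spin": 0},
  {"xyz": [0, 0, -0.24], "spin": 0},
  {"xyz": [-0.19, -0.29, 0], "spin": -0.04},
  {"xyz": [-0.19, -0.29, 0], "spin": -0.04},
  {"xyz": [-0.19, -0.29, 0], "spin": -0.04},
  {"xyz": [-0.19, -0.3, 0], "spin": -0.03},
  {"xyz": [-0.41, -0.14, 0], "spin": -0.08},
  {"xyz": [-0.41, -0.15, 0], "spin": -0.07},
  {"xyz": [-0.41, -0.15, 0], "spin": -0.08},
])

```text
time: 7.65
tool_pos: [442.7, 51.4, 76.4]
tcp_rot: [3.14, 0.0, 1.563]
contact_force: [1.0, -0.3, -2.1]
grip_width: 51.6
finger_force: 30.0
```

Emit:
jog_arm([
  {"xyz": [-0.4, -0.15, 0], "spin": -0.07},
  {"xyz": [-0.31, 0, 0], "spin": 0},
  {"xyz": [-0.31, 0, 0], "spin": 0},
  {"xyz": [-0.31, 0, 0], "spin": 0},
  {"xyz": [-0.2, 0, 0.1], "spin": 0},
  {"xyz": [-0.05, 0, 0.1], "spin": 0},
  {"xyz": [-0.05, 0, 0.1], "spin": 0},
  {"xyz": [-0.05, 0, 0.1], "spin": 0},
  {"xyz": [-0.05, 0, 0], "spin": 0},
  {"xyz": [-0.05, 0, 0], "spin": 0},
])

```text
time: 8.9
tool_pos: [430.4, -90.1, 43.5]
tcp_rot: [3.142, -0.0, 1.57]
contact_force: [-0.3, -0.4, -3.4]
grip_width: 51.8
finger_force: 30.0
```

```bash
python3 - <<'E'
from h import *
plan([(430,-120,35,1.57,3),(430,-160,25,1.57,7)])
E
```

```text
t 8.9 p [430.4 -90.1  43.5] rpy [ 3.1415e+00 -1.0000e-04  1.5702e+00] F [-0.3 -0.4 -3.4] w 51.8 g 30.0
--
{"xyz":[-0.12,0,0.04],"spin":0}, {"xyz":[-0.13,0,0.03],"spin":0}, {"xyz":[-0.12,0,0.04],"spin":0}, {"xyz":[-0.07,0,0.02],"spin":0}, {"xyz":[-0.07,0,0.02],"spin":0}, {"xyz":[-0.07,0,0.02],"spin":0}, {"xyz":[-0.07,0,0.02],"spin":0}, {"xyz":[-0.07,0,0.01],"spin":0}, {"xyz":[-0.08,0,0.02],"spin":0}, {"xyz":[-0.07,0,0.01],"spin":0}, 
end [ 430.3 -159.7   25.1] 1.5702
```

Emit:
jog_arm([
  {"xyz": [-0.12, 0, 0.04], "spin": 0},
  {"xyz": [-0.13, 0, 0.03], "spin": 0},
  {"xyz": [-0.12, 0, 0.04], "spin": 0},
  {"xyz": [-0.07, 0, 0.02], "spin": 0},
  {"xyz": [-0.07, 0, 0.02], "spin": 0},
  {"xyz": [-0.07, 0, 0.02], "spin": 0},
  {"xyz": [-0.07, 0, 0.02], "spin": 0},
  {"xyz": [-0.07, 0, 0.01], "spin": 0},
  {"xyz": [-0.08, 0, 0.02], "spin": 0},
  {"xyz": [-0.07, 0, 0.01], "spin": 0},
])

```text
time: 10.15
tool_pos: [430.2, -160.0, 25.0]
tcp_rot: [3.142, -0.0, 1.57]
contact_force: [-1.0, 0.6, -3.9]
grip_width: 51.9
finger_force: 30.0
```

Emit:
jog_arm([
  {"xyz": [-0.06, 0, 0.05], "spin": 0},
  {"xyz": [-0.06, 0, 0.05], "spin": 0},
  {"xyz": [0, 0, 0.04], "spin": 0},
  {"xyz": [0, 0, 0.03], "spin": 0},
  {"xyz": [0, 0, 0.02], "spin": 0},
  {"xyz": [0, 0, 0.02], "spin": 0},
  {"xyz": [0, 0, 0.01], "spin": 0},
  {"xyz": [0, 0, 0], "spin": 0},
  {"xyz": [0, 0, 0], "spin": 0},
  {"xyz": [0, 0, 0], "spin": 0},
])

```text
time: 11.4
tool_pos: [430.2, -169.2, 7.6]
tcp_rot: [3.141, -0.0, 1.57]
contact_force: [0.6, -0.0, -3.1]
grip_width: 51.6
finger_force: 30.0
```

Emit:
jog_arm([
  {"xyz": [0, 0, 0], "spin": 0},
  {"xyz": [0, 0, 0], "spin": 0},
  {"xyz": [0, 0, 0], "spin": 0},
  {"xyz": [0, 0, 0], "spin": 0},
  {"xyz": [0, 0, 0], "spin": 0},
  {"xyz": [0, 0, -0.1], "spin": 0},
  {"xyz": [0, 0, -0.3], "spin": 0},
  {"xyz": [0, 0, -0.5], "spin": 0},
  {"xyz": [0, 0, -0.7], "spin": 0},
  {"xyz": [0.3, 0, -0.5], "spin": 0},
], gripper=76)

```text
time: 12.65
tool_pos: [430.7, -146.1, 178.4]
tcp_rot: [3.139, 0.002, 1.568]
contact_force: [-0.1, 0.6, 0.2]
grip_width: 69.5
finger_force: 0.0
```

```bash
python3 - <<'E'
from h import *
plan([(430,-115,215,1.57,5),(430,-115,215,1.57,5)])
E
```

```text
t 12.65 p [ 430.7 -146.1  178.4] rpy [3.1387e+00 1.7000e-03 1.5679e+00] F [-0.1  0.6  0.2] w 69.5 g 0.0
--
{"xyz":[0.08,0,-0.09],"spin":-0}, {"xyz":[0.08,0,-0.09],"spin":-0.01}, {"xyz":[0.08,0,-0.09],"spin":-0}, {"xyz":[0.07,0,-0.09],"spin":-0.01}, {"xyz":[0.08,-0.01,-0.1],"spin":-0}, {"xyz":[0,0,0],"spin":-0}, {"xyz":[0,0,0],"spin":-0}, {"xyz":[0,0,0],"spin":-0}, {"xyz":[0,0,0],"spin":-0}, {"xyz":[0,0,0],"spin":-0}, 
end [ 430.  -114.9  215.2] 1.5699
```

Emit:
jog_arm([
  {"xyz": [0.08, 0.13, -0.09], "spin": 0},
  {"xyz": [0.08, 0.13, -0.09], "spin": 0},
  {"xyz": [0.08, 0.13, -0.09], "spin": 0},
  {"xyz": [0.07, 0.13, -0.09], "spin": 0},
  {"xyz": [0.08, 0.12, -0.1], "spin": 0},
  {"xyz": [0, 0, 0], "spin": 0},
  {"xyz": [0, 0, 0], "spin": 0},
  {"xyz": [0, 0, 0], "spin": 0},
])

```text
invalid input
```

Emit:
jog_arm([
  {"xyz": [0.08, 0.13, -0.09], "spin": 0},
  {"xyz": [0.08, 0.13, -0.09], "spin": 0},
  {"xyz": [0.08, 0.13, -0.09], "spin": 0},
  {"xyz": [0.07, 0.13, -0.09], "spin": 0},
  {"xyz": [0.08, 0.12, -0.1], "spin": 0},
  {"xyz": [0, 0, 0], "spin": 0},
  {"xyz": [0, 0, 0], "spin": 0},
  {"xyz": [0, 0, 0], "spin": 0},
  {"xyz": [0, 0, 0], "spin": 0},
  {"xyz": [0, 0, 0], "spin": 0},
], gripper=30)

```text
time: 13.9
tool_pos: [481.3, -114.2, 212.3]
tcp_rot: [-3.142, -0.0, 1.57]
contact_force: [0.1, -0.3, -1.2]
grip_width: 27.6
finger_force: 0.0
```

```bash
python3 - <<'E'
from h import *
st(); W=cal("wrist"); im=bot.capture("wrist"); cv2.imwrite("pics/w2.png",im)
import pickle; pickle.dump(W,open("w2.pkl","wb"))
print(proj(W,(502,-4,8)),proj(W,(503,-80,8)))
cv2.imwrite("pics/top2.png",bot.capture("top"))
E
```

```text
t 13.9 p [ 481.3 -114.2  212.3] rpy [-3.1415e+00 -1.0000e-04  1.5695e+00] F [ 0.1 -0.3 -1.2] w 27.6 g 0.0
(np.float64(341.8104335133885), np.float64(89.30689027175632)) (np.float64(341.57609065875323), np.float64(176.45895997162086))
```

View pics/w2.png

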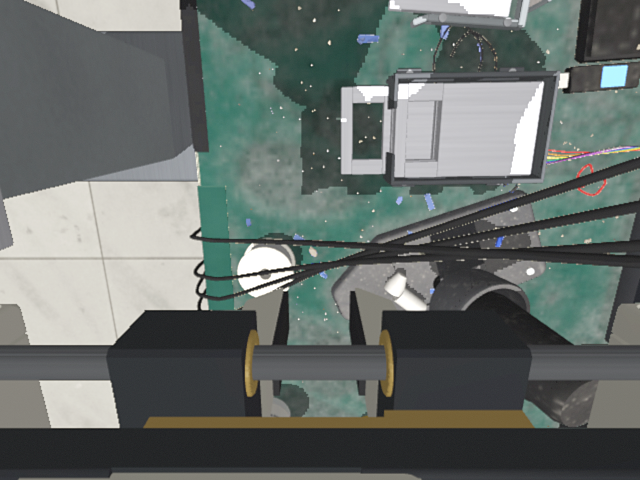

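The blank's front bar runs between columns 342 and 353, rows 87 to 174, with the window behind it. The spool is standing at (265,268) on the free bench.

```bash
python3 - <<'E'
from h import *
import pickle
W=pickle.load(open("w2.pkl","rb")); g=cv2.cvtColor(cv2.imread("pics/w2.png"),6)
for y in(110,130,152): print(y,g[y,336:394])
for x in(347,): print(x,g[80:95,x],g[166:182,x])
for n,u,v in[("f1",341.5,110),("f2",341.5,152),("w1",353,130),("L",347,86.5),("R",347,174.5)]: print(n,ray(W,u,v,8)[:2].round(1))
E
```

```text
110 [ 63  62  64  60  78 151 198 201 198 199 199 199 199 200 202 202 139  70
  65  66  67  68  69  72  74  76  73  73  73  68  66  65  65  67  65  67
  69  71  71  73  74  73  74  73  70  67  86 115 179 200 203 202 204 207
 195 147 156 154]
130 [ 66  69  72  68  83 160 200 201 197 197 198 198 201 202 204 202 136  63
  58  61  63  66  65  65  67  69  68  68  68  69  68  70  70  70  72  69
  70  72  70  67  66  61  63  62  62  63 113 165 199 201 200 200 201 202
 153 133 143 125]
152 [ 80  79  78  72  89 165 200 201 197 198 199 200 202 204 205 195 128  64
  63  66  65  66  65  67  65  61  62  61  64  64  66  68  66  66  68  68
  73  73  75  75  78  76  76  73  72 101 142 197 206 180 117  80  99 116
 122 146 128 117]
347 [ 59  57  58  54  55  52  88 163 205 201 199 198 199 199 198] [201 200 201 201 200 201 204 196 110  60  66  66  65  65  64  64]
f1 [502.  -21.2]
f2 [502.6 -57.7]
w1 [512.7 -38.3]
L [506.5  -1.7]
R [508.  -78.2]
```

```bash
python3 - <<'E'
from h import *
plan([(507,-41,90,1.585,4),(507,-41,30,1.585,3),(507,-41,30,1.585,3)])
E
```

```text
t 14.0 p [ 481.4 -114.1  212.3] rpy [ 3.1415e+00 -1.0000e-04  1.5696e+00] F [-0.3  0.2  0.6] w 27.4 g 0.0
--
{"xyz":[0.23,0.08,0.38],"spin":-0.04}, {"xyz":[0.23,0.08,0.38],"spin":-0.04}, {"xyz":[0.23,0.08,0.38],"spin":-0.04}, {"xyz":[0.22,0.08,0.39],"spin":-0.03}, {"xyz":[0,0,0.25],"spin":-0}, {"xyz":[0,0,0.25],"spin":-0}, {"xyz":[0,0,0.25],"spin":-0}, {"xyz":[0,0,0],"spin":-0}, {"xyz":[0,0,0],"spin":-0}, {"xyz":[0,0,0],"spin":-0}, 
end [506.6 -41.2  29.9] 1.5846
```

Emit:
jog_arm([
  {"xyz": [0.23, 0.08, 0.38], "spin": -0.04},
  {"xyz": [0.23, 0.08, 0.38], "spin": -0.04},
  {"xyz": [0.23, 0.08, 0.38], "spin": -0.04},
  {"xyz": [0.22, 0.08, 0.39], "spin": -0.03},
  {"xyz": [0, 0, 0.25], "spin": 0},
  {"xyz": [0, 0, 0.25], "spin": 0},
  {"xyz": [0, 0, 0.25], "spin": 0},
  {"xyz": [0, 0, 0], "spin": 0},
  {"xyz": [0, 0, 0], "spin": 0},
  {"xyz": [0, 0, 0], "spin": 0},
], gripper=22)

```text
time: 15.25
tool_pos: [507.3, -41.3, 30.8]
tcp_rot: [3.14, 0.0, 1.585]
contact_force: [0.7, -0.1, -0.8]
grip_width: 20.1
finger_force: 0.0
```

```bash
python3 - <<'E'
from h import *
plan([(507.2,-41,11,1.585,3),(507.2,-41,2,1.585,4),(507.2,-41,2,1.585,3)])
E
```

```text
t 15.25 p [507.3 -41.3  30.8] rpy [3.1399e+00 3.0000e-04 1.5847e+00] F [ 0.7 -0.1 -0.8] w 20.1 g 0.0
--
{"xyz":[0,0,0.08],"spin":-0}, {"xyz":[0,0,0.08],"spin":-0}, {"xyz":[0,0,0.09],"spin":-0}, {"xyz":[0,0,0.03],"spin":-0}, {"xyz":[0,0,0.03],"spin":-0}, {"xyz":[0,0,0.03],"spin":-0}, {"xyz":[0,0,0.02],"spin":-0}, {"xyz":[0,0,0],"spin":-0}, {"xyz":[0,0,0],"spin":-0}, {"xyz":[0,0,0],"spin":-0}, 
end [507.3 -41.3   2. ] 1.5847
```

Emit:
jog_arm([
  {"xyz": [0, 0, 0.08], "spin": 0},
  {"xyz": [0, 0, 0.08], "spin": 0},
  {"xyz": [0, 0, 0.08], "spin": 0},
  {"xyz": [0, 0, 0.03], "spin": 0},
  {"xyz": [0, 0, 0.03], "spin": 0},
  {"xyz": [0, 0, 0.03], "spin": 0},
  {"xyz": [0, 0, 0.02], "spin": 0},
  {"xyz": [0, 0, 0], "spin": 0},
  {"xyz": [0, 0, 0], "spin": 0},
  {"xyz": [0, 0, 0], "spin": 0},
])

```text
time: 16.5
tool_pos: [506.7, -41.1, 2.0]
tcp_rot: [3.141, -0.0, 1.585]
contact_force: [0.3, 0.1, -0.6]
grip_width: 20.3
finger_force: 0.0
```

Emit:
jog_arm([
  {"xyz": [0, 0, 0], "spin": 0},
  {"xyz": [0, 0, 0], "spin": 0},
  {"xyz": [0, 0, 0], "spin": 0},
  {"xyz": [0, 0, 0], "spin": 0},
  {"xyz": [0, 0, 0], "spin": 0},
  {"xyz": [0, 0, 0], "spin": 0},
  {"xyz": [0, 0, 0], "spin": 0},
  {"xyz": [0, 0, 0], "spin": 0},
  {"xyz": [0, 0, 0], "spin": 0},
  {"xyz": [0, 0, 0], "spin": 0},
], gripper=0)

```text
time: 17.75
tool_pos: [506.6, -41.1, 1.9]
tcp_rot: [-3.142, -0.0, 1.585]
contact_force: [-1.2, 0.0, 3.3]
grip_width: 9.2
finger_force: 30.0
```

```bash
python3 - <<'E'
from h import *
# pull straight along -x by 120 (yaw .015 => y shift -1.6)
p,y=st()
plan([(p[0]-20,p[1]-.3,p[2],y,4),(p[0]-80,p[1]-1.2,p[2],y,6),(p[0]-115,p[1]-1.7,p[2],y,5),(p[0]-115,p[1]-1.7,p[2],y,5)])
E
```

```text
t 17.75 p [506.6 -41.1   1.9] rpy [-3.1416e+00 -1.0000e-04  1.5848e+00] F [-1.2  0.   3.3] w 9.2 g 30.0
t 17.75 p [506.6 -41.1   1.9] rpy [-3.1416e+00 -1.0000e-04  1.5848e+00] F [-1.2  0.   3.3] w 9.2 g 30.0
--
{"xyz":[0,-0.06,0],"spin":0}, {"xyz":[0,-0.06,0],"spin":0}, {"xyz":[0,-0.07,0],"spin":0}, {"xyz":[0,-0.06,0],"spin":0}, {"xyz":[0,-0.13,0],"spin":0}, {"xyz":[0,-0.12,0],"spin":0}, {"xyz":[0,-0.13,0],"spin":0}, {"xyz":[0,-0.12,0],"spin":0}, {"xyz":[0,-0.13,0],"spin":0}, {"xyz":[0,-0.12,0],"spin":0}, --
{"xyz":[0,-0.09,0],"spin":0}, {"xyz":[0,-0.09,0],"spin":0}, {"xyz":[0,-0.09,0],"spin":0}, {"xyz":[0,-0.08,0],"spin":0}, {"xyz":[0,-0.09,0],"spin":0}, {"xyz":[0,0,0],"spin":0}, {"xyz":[0,0,0],"spin":0}, {"xyz":[0,0,0],"spin":0}, {"xyz":[0,0,0],"spin":0}, {"xyz":[0,0,0],"spin":0}, 
end [391.4 -42.7   1.9] 1.5848
```

Emit:
jog_arm([
  {"xyz": [0, -0.04, 0], "spin": 0},
  {"xyz": [0, -0.06, 0], "spin": 0},
  {"xyz": [0, -0.07, 0], "spin": 0},
  {"xyz": [0, -0.08, 0], "spin": 0},
  {"xyz": [0, -0.13, 0], "spin": 0},
  {"xyz": [0, -0.12, 0], "spin": 0},
  {"xyz": [0, -0.13, 0], "spin": 0},
  {"xyz": [0, -0.12, 0], "spin": 0},
  {"xyz": [0, -0.13, 0], "spin": 0},
  {"xyz": [0, -0.12, 0], "spin": 0},
])

```text
time: 19.0
tool_pos: [425.9, -42.2, 1.9]
tcp_rot: [-3.142, -0.0, 1.585]
contact_force: [1.8, -0.4, 0.4]
grip_width: 9.4
finger_force: 30.0
```

Emit:
jog_arm([
  {"xyz": [0, -0.09, 0], "spin": 0},
  {"xyz": [0, -0.09, 0], "spin": 0},
  {"xyz": [0, -0.08, 0], "spin": 0},
  {"xyz": [0, -0.05, 0], "spin": 0},
  {"xyz": [0, 0, 0], "spin": 0},
  {"xyz": [0, 0, 0], "spin": 0},
  {"xyz": [0, 0, 0], "spin": 0},
  {"xyz": [0, 0, 0], "spin": 0},
  {"xyz": [0, 0, 0], "spin": 0},
  {"xyz": [0, 0, 0], "spin": 0},
])

```text
time: 20.25
tool_pos: [401.2, -42.5, 1.9]
tcp_rot: [-3.14, -0.0, 1.585]
contact_force: [-3.0, -2.0, 6.2]
grip_width: 9.4
finger_force: 30.0
```

```bash
python3 - <<'E'
from h import *
st(); im=bot.capture("top"); cv2.imwrite("pics/top3.png",im)
cv2.imwrite("pics/top3c.png",cv2.resize(im[150:300,130:400],None,fx=2.9,fy=2.9,interpolation=2))
E
```

```text
t 20.25 p [401.2 -42.5   1.9] rpy [-3.1399e+00 -3.0000e-04  1.5851e+00] F [-3.  -2.   6.2] w 9.4 g 30.0
```

View pics/top3c.png

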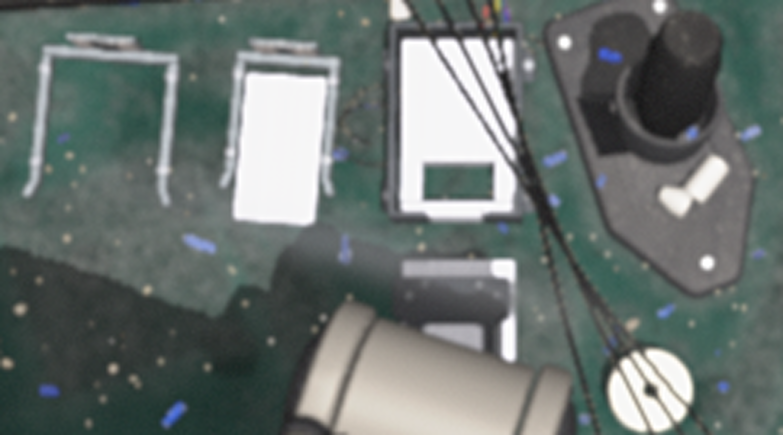

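The blank is out and the stack has dropped; the spool is standing at (650,390) in the crop. Next I'll slide the blank sideways until it is in front of the bay.

```bash
python3 - <<'E'
from h import *
T=cal("top")
for x,y in((402,260),(516,260)): print(ray(T,130+(x-1)/2.9,150+(y-1)/2.9,8)[:2].round(1))
p,y=st()
plan([(401,-10,2,1.575,2),(402,175,2,1.53,8),(404,211,2,1.52,4),(404,211,2,1.52,6)])
E
```

```text
[517.4  -3.6]
[518.5 -80.3]
t 20.3 p [401.2 -42.5   1.9] rpy [-3.1400e+00 -3.0000e-04  1.5851e+00] F [-2.  -1.7  6.4] w 9.3 g 30.0
t 20.3 p [401.2 -42.5   1.9] rpy [-3.1400e+00 -3.0000e-04  1.5851e+00] F [-2.  -1.7  6.4] w 9.3 g 30.0
--
{"xyz":[0.2,0,0],"spin":0.05}, {"xyz":[0.21,0,0],"spin":0.05}, {"xyz":[0.29,0,0],"spin":0.06}, {"xyz":[0.29,0,0],"spin":0.06}, {"xyz":[0.29,0,0],"spin":0.06}, {"xyz":[0.29,0,0],"spin":0.05}, {"xyz":[0.29,0,0],"spin":0.06}, {"xyz":[0.29,-0.01,0],"spin":0.05}, {"xyz":[0.28,0,0],"spin":0.06}, {"xyz":[0.29,-0.01,0],"spin":0.05}, --
{"xyz":[0.11,0,0],"spin":0.03}, {"xyz":[0.11,0,0],"spin":0.02}, {"xyz":[0.11,0,0],"spin":0.03}, {"xyz":[0.12,0,0],"spin":0.02}, {"xyz":[0,0,0],"spin":0}, {"xyz":[0,0,0],"spin":0}, {"xyz":[0,0,0],"spin":0}, {"xyz":[0,0,0],"spin":0}, {"xyz":[0,0,0],"spin":0}, {"xyz":[0,0,0],"spin":0}, 
end [403.7 211.    1.9] 1.5201
```

Emit:
jog_arm([
  {"xyz": [0.2, 0, 0], "spin": 0.05},
  {"xyz": [0.21, 0, 0], "spin": 0.05},
  {"xyz": [0.29, 0, 0], "spin": 0.06},
  {"xyz": [0.29, 0, 0], "spin": 0.06},
  {"xyz": [0.29, 0, 0], "spin": 0.06},
  {"xyz": [0.29, 0, 0], "spin": 0.05},
  {"xyz": [0.29, 0, 0], "spin": 0.06},
  {"xyz": [0.29, -0.01, 0], "spin": 0.05},
  {"xyz": [0.28, 0, 0], "spin": 0.06},
  {"xyz": [0.29, -0.01, 0], "spin": 0.05},
])

```text
time: 21.55
tool_pos: [402.8, 175.5, 1.9]
tcp_rot: [-3.141, 0.0, 1.53]
contact_force: [-0.5, -3.2, 3.2]
grip_width: 9.8
finger_force: 30.0
```

Emit:
jog_arm([
  {"xyz": [0.11, 0, 0], "spin": 0.03},
  {"xyz": [0.11, 0, 0], "spin": 0.02},
  {"xyz": [0.11, 0, 0], "spin": 0.03},
  {"xyz": [0.06, 0, 0], "spin": 0.02},
  {"xyz": [0, 0, 0], "spin": 0},
  {"xyz": [0, 0, 0], "spin": 0},
  {"xyz": [0, 0, 0], "spin": 0},
  {"xyz": [0, 0, 0], "spin": 0},
  {"xyz": [0, 0, 0], "spin": 0},
  {"xyz": [0, 0, 0], "spin": 0},
])

```text
time: 22.8
tool_pos: [404.4, 206.2, 1.9]
tcp_rot: [3.141, -0.0, 1.52]
contact_force: [0.3, 2.0, 3.4]
grip_width: 9.2
finger_force: 30.0
```

```bash
python3 - <<'E'
from h import *
st(); W=cal("wrist"); im=bot.capture("wrist"); cv2.imwrite("pics/w3.png",im)
import pickle; pickle.dump(W,open("w3.pkl","wb")); print(W[3])
E
```

```text
t 22.8 p [404.4 206.2   1.9] rpy [ 3.1414e+00 -1.0000e-04  1.5198e+00] F [0.3 2.  3.4] w 9.2 g 30.0
[408.50912755 287.97825709 159.36209721]
```

View pics/w3.png

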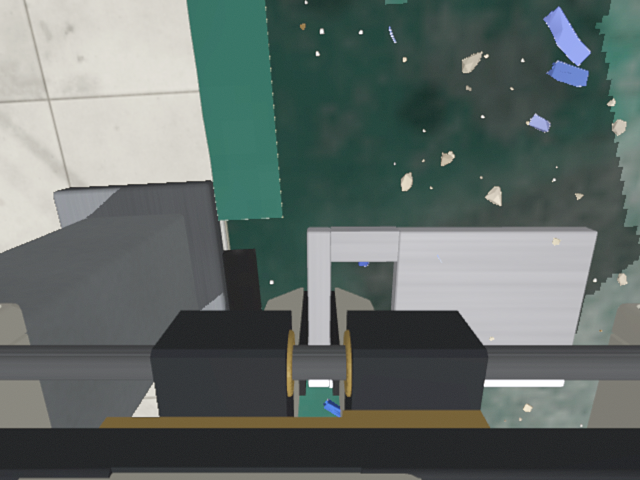

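The blank's left edge runs from (310,228) to (596,230), and its right back corner is near (565,385). The bay is out of view.

```bash
python3 - <<'E'
from h import *
import pickle
W=pickle.load(open("w3.pkl","rb")); g=cv2.cvtColor(cv2.imread("pics/w3.png"),6).astype(int)
pts=[]
for u in(312,325,420,470,520,570,590):
    c=g[218:240,u]; v=218+np.argmax(np.diff(c))+.5; pts.append(ray(W,u,v,8)[:2]); print(u,v,pts[-1].round(1))
a=np.polyfit(*np.array(pts).T,1); print("yaw",a, "edge y@origin459",np.polyval(a,459))
c=g[300,560:610]; print(ray(W,560+np.argmin(np.diff(c))+.5,300,8))
print(g[300,575:595])
E
```

```text
312 226.5 [403.8 248. ]
325 231.5 [409.  245.6]
420 231.5 [447.9 243.6]
470 226.5 [468.2 244.6]
520 226.5 [488.6 243.6]
570 226.5 [509.  242.5]
590 228.5 [517.3 241.2]
yaw [-4.37101111e-02  2.64396309e+02] edge y@origin459 244.33336794518954
[519.11648371 208.97712426   8.        ]
[191 190 190 190 191 193 191 135  78 113 126 125 125 126 127 124 125 125
 126 126]
```

Emit:
jog_arm([
  {"xyz": [0.03, 0.05, 0], "spin": 0},
  {"xyz": [0.03, 0.1, 0], "spin": 0},
  {"xyz": [0, 0.1, 0], "spin": 0},
  {"xyz": [0, 0.1, 0], "spin": 0},
  {"xyz": [0, 0.1, 0], "spin": 0},
  {"xyz": [0, 0.08, 0], "spin": 0},
  {"xyz": [0, 0.06, 0], "spin": 0},
  {"xyz": [0, 0.06, 0], "spin": 0},
  {"xyz": [0, 0.06, 0], "spin": 0},
  {"xyz": [0, 0.06, 0], "spin": 0},
])

```text
time: 24.1
tool_pos: [463.3, 207.3, 1.9]
tcp_rot: [-3.136, 0.002, 1.52]
contact_force: [-7.2, 0.3, 11.5]
grip_width: 9.2
finger_force: 30.0
```

Emit:
jog_arm([
  {"xyz": [0, 0.06, 0], "spin": 0},
  {"xyz": [0, 0.06, 0], "spin": 0},
  {"xyz": [0, 0.06, 0], "spin": 0},
  {"xyz": [0, 0.06, 0], "spin": 0},
  {"xyz": [0, 0.05, 0], "spin": 0},
  {"xyz": [0, 0.05, 0], "spin": 0},
  {"xyz": [0, 0, 0], "spin": 0},
  {"xyz": [0, 0, 0], "spin": 0},
  {"xyz": [0, 0, 0], "spin": 0},
  {"xyz": [0, 0, 0], "spin": 0},
])

```text
time: 25.35
tool_pos: [491.5, 206.0, 1.9]
tcp_rot: [-3.138, 0.001, 1.52]
contact_force: [-4.0, 0.2, 6.8]
grip_width: 9.4
finger_force: 30.0
```

Emit:
jog_arm([
  {"xyz": [0, 0.06, 0], "spin": 0},
  {"xyz": [0, 0.06, 0], "spin": 0},
  {"xyz": [0, 0.06, 0], "spin": 0},
  {"xyz": [0, 0.06, 0], "spin": 0},
  {"xyz": [0, 0.06, 0], "spin": 0},
  {"xyz": [0, 0.06, 0], "spin": 0},
  {"xyz": [0, 0.05, 0], "spin": 0},
  {"xyz": [0, 0.04, 0], "spin": 0},
  {"xyz": [0, 0, 0], "spin": 0},
  {"xyz": [0, 0, 0], "spin": 0},
])

```text
time: 26.6
tool_pos: [527.5, 204.2, 1.9]
tcp_rot: [-3.138, 0.001, 1.52]
contact_force: [-4.5, -0.5, 8.1]
grip_width: 9.7
finger_force: 30.0
```

Emit:
jog_arm([
  {"xyz": [0, 0.02, 0], "spin": 0},
  {"xyz": [0, 0.02, 0], "spin": 0},
  {"xyz": [0, 0.02, 0], "spin": 0},
  {"xyz": [0, 0.02, 0], "spin": 0},
  {"xyz": [0, 0.02, 0], "spin": 0},
  {"xyz": [0, 0, 0], "spin": 0},
  {"xyz": [0, 0, 0], "spin": 0},
  {"xyz": [0, 0, 0], "spin": 0},
  {"xyz": [0, 0, 0], "spin": 0},
  {"xyz": [0, 0, 0], "spin": 0},
])

```text
time: 27.85
tool_pos: [535.2, 203.8, 1.9]
tcp_rot: [-3.137, 0.001, 1.52]
contact_force: [-5.1, -0.1, 8.7]
grip_width: 9.5
finger_force: 30.0
```

Not touching the stop yet, so I'll keep feeling forward in small steps.

Emit:
jog_arm([
  {"xyz": [0, 0.01, 0], "spin": 0},
  {"xyz": [0, 0.01, 0], "spin": 0},
  {"xyz": [0, 0.01, 0], "spin": 0},
  {"xyz": [0, 0, 0], "spin": 0},
  {"xyz": [0, 0, 0], "spin": 0},
  {"xyz": [0, 0, 0], "spin": 0},
  {"xyz": [0, 0, 0], "spin": 0},
  {"xyz": [0, 0, 0], "spin": 0},
  {"xyz": [0, 0, 0], "spin": 0},
  {"xyz": [0, 0, 0], "spin": 0},
])

```text
time: 29.1
tool_pos: [535.9, 203.8, 1.9]
tcp_rot: [-3.134, 0.002, 1.52]
contact_force: [-11.3, 0.5, 13.8]
grip_width: 9.3
finger_force: 30.0
```

Emit:
jog_arm([
  {"xyz": [0, 0.01, 0], "spin": 0},
  {"xyz": [0, 0.01, 0], "spin": 0},
  {"xyz": [0, 0, 0], "spin": 0},
  {"xyz": [0, 0, 0], "spin": 0},
  {"xyz": [0, 0, 0], "spin": 0},
  {"xyz": [0, 0, 0], "spin": 0},
  {"xyz": [0, 0, 0], "spin": 0},
  {"xyz": [0, 0, 0], "spin": 0},
])

```text
invalid input
```

Emit:
jog_arm([
  {"xyz": [0, 0.01, 0], "spin": 0},
  {"xyz": [0, 0.01, 0], "spin": 0},
  {"xyz": [0, 0, 0], "spin": 0},
  {"xyz": [0, 0, 0], "spin": 0},
  {"xyz": [0, 0, 0], "spin": 0},
  {"xyz": [0, 0, 0], "spin": 0},
  {"xyz": [0, 0, 0], "spin": 0},
  {"xyz": [0, 0, 0], "spin": 0},
  {"xyz": [0, 0, 0], "spin": 0},
  {"xyz": [0, 0, 0], "spin": 0},
])

```text
time: 30.35
tool_pos: [535.9, 203.8, 1.8]
tcp_rot: [-3.131, 0.002, 1.52]
contact_force: [-15.8, 1.6, 16.5]
grip_width: 9.2
finger_force: 30.1
```

Emit:
jog_arm([
  {"xyz": [0, 0, 0], "spin": 0},
  {"xyz": [0, 0, 0], "spin": 0},
  {"xyz": [0, 0, 0], "spin": 0},
  {"xyz": [0, 0, 0], "spin": 0},
  {"xyz": [0, 0, 0], "spin": 0},
  {"xyz": [0, 0, 0], "spin": 0},
  {"xyz": [0, -0.03, 0], "spin": 0},
  {"xyz": [0, 0, 0], "spin": 0},
  {"xyz": [0, 0, 0], "spin": 0},
  {"xyz": [0, 0, 0], "spin": 0},
], gripper=18)

```text
time: 31.6
tool_pos: [538.9, 204.1, 1.9]
tcp_rot: [3.141, -0.0, 1.52]
contact_force: [0.8, 0.7, -0.8]
grip_width: 16.5
finger_force: 0.0
```

Emit:
jog_arm([
  {"xyz": [0, -0.03, 0], "spin": 0},
  {"xyz": [0, 0, 0], "spin": 0},
  {"xyz": [0, 0, -0.05], "spin": 0},
  {"xyz": [0, 0, -0.1], "spin": 0},
  {"xyz": [0, 0, -0.15], "spin": 0},
  {"xyz": [0, 0, -0.3], "spin": 0},
  {"xyz": [0, 0, -0.4], "spin": 0},
  {"xyz": [0, 0, -0.5], "spin": 0},
  {"xyz": [0, 0, -0.5], "spin": 0},
  {"xyz": [0, 0, -0.5], "spin": 0},
])

```text
time: 32.85
tool_pos: [536.2, 204.2, 204.4]
tcp_rot: [3.14, -0.0, 1.52]
contact_force: [0.2, -0.3, 0.5]
grip_width: 16.5
finger_force: 0.0
```

Emit:
jog_arm([
  {"xyz": [-0.2, -0.3, 0], "spin": 0},
  {"xyz": [-0.3, -0.4, 0], "spin": 0},
  {"xyz": [-0.3, -0.4, 0], "spin": 0},
  {"xyz": [-0.2, -0.2, 0], "spin": 0},
  {"xyz": [0, 0, 0], "spin": 0},
  {"xyz": [0, 0, 0], "spin": 0},
  {"xyz": [0, 0, 0], "spin": 0},
  {"xyz": [0, 0, 0], "spin": 0},
  {"xyz": [0, 0, 0], "spin": 0},
  {"xyz": [0, 0, 0], "spin": 0},
])

```text
time: 34.1
tool_pos: [428.4, 129.7, 201.8]
tcp_rot: [-3.141, -0.0, 1.52]
contact_force: [0.5, -0.6, 0.4]
grip_width: 16.7
finger_force: 0.0
```

```bash
python3 - <<'E'
from h import *
st(); im=bot.capture("top"); cv2.imwrite("pics/top4c.png",cv2.resize(im[150:310,130:400],None,fx=2.9,fy=2.9,interpolation=2))
E
```

```text
t 34.1 p [428.4 129.7 201.8] rpy [-3.1414e+00 -1.0000e-04  1.5199e+00] F [ 0.5 -0.6  0.4] w 16.7 g 0.0
```

View pics/top4c.png

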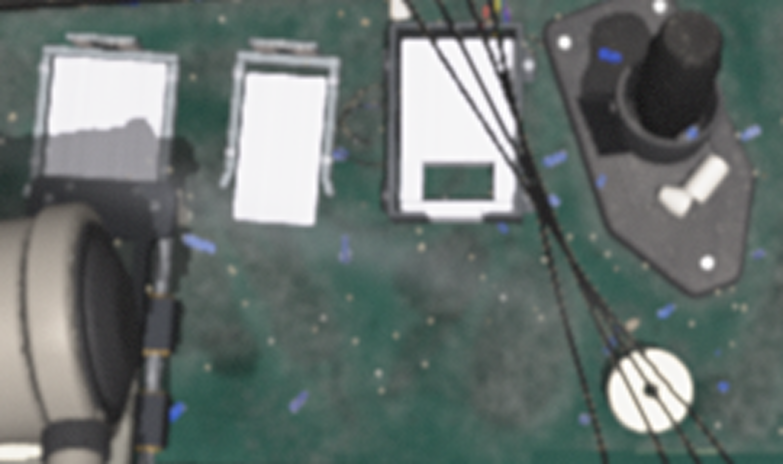

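The blank is fully home between the fences, with its back edge at the stop (crop row ~57). The stack is still in the magazine, the small blank hasn't moved and the spool is standing clear.

```bash
python3 -c "
from plant import bot
print(bot.close_job())"
```

```text
the job is handed in; nothing more can be done
None
```

The job is handed in at about 34 s of the 59 s allowed: the spool stands on the free bench well clear of the bay, the bottom blank was slid flat and pressed firmly home against the bay's back stop, the other blanks dropped and stayed in the magazine, and I did not touch the small blank, bottle or multimeter; no verdict came back.

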